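# Set up the toy village street for the shop display

### The job

Set up the toy street on the display table: stand the clock tower midway between the fire station and the house, in line with them, and put its orange roof squarely on top; park the yellow bus on the road in front of the house and the fire engine on the road in front of the station, each lengthwise along the middle of the road and centred on its building's door. Stand the tree beside the house on the side away from the tower, level with the middle of the house's side wall and with a gap of about 25 mm between that wall and the tree's foot. Leave everything upright and let go, and do not disturb the ring stacker and the train behind.

Things in the scene. Friction and masses are not known exactly. Their poses are not given: they have to be found in the camera images.
- road: fixed straight grey toy road with a dashed white centre line, lying on the green table: 80 wide (its x) by 360 long (its y) by 4 thick. Origin: centre of its underside, on the table (z = 0). Its +x points away from the robot, towards the two buildings, which stand on the table behind it.
- station: fixed red toy fire station, 80 x 80 body, 84 x 84 white flat roof with a yellow disc, 68 high, white shutter door mid-front (-x, facing the road). Origin: centre of its underside on the table; axes parallel to the road's. In the road's frame it stands at x = 125, y = +120 or -120, and the house at the other, so midway between them is x = 125, y = 0.
- house: fixed natural-wood toy house with a blue pitched roof, 80 x 80 body, 90 (x) x 88 (y) over the roof edges, 73 high at the ridge, blue door in the middle of its front (-x, towards the road). Origin: centre of its underside on the table; axes and place as for the station, at the other end.
- tower: loose natural-wood clock tower without its roof: plain upright cylinder 46 in diameter, 60 high, flat top, white clock faces (2 proud) round it and a yellow band at the foot. Origin: centre of its underside. 70 g.
- roof: loose orange cone-shaped roof of the clock tower: flat underside, brim 54 in diameter and 12 high, cone narrowing to 20 at 34 height, then an upright wooden finial 16 in diameter from height 34 to 60, to lift it by. Origin: centre of its underside. 40 g.
- tree: loose dark-green toy tree: round wooden foot 40 in diameter and 8 high, thin trunk 14 in diameter, foliage a cylinder 36 in diameter from height 22 to 56, then a cone to the tip at 86. Origin: centre of its underside. 50 g.
- bus: loose yellow toy bus with a white stripe along its roof, 84 long (its x, windscreen at -x), 36 wide (its y) over the wheels, 41 high, flat sides 34 apart; its wheels do not turn and it does not roll. Origin: centre of its underside. 90 g.
- engine: loose red toy fire engine with a white ladder on top, 84 long (its x, cab at -x), 36 wide (its y) over the wheels, 32 high behind and 45 over the cab's blue lamp, flat sides 34 apart; its wheels do not turn and it does not roll. Origin: centre of its underside. 90 g.
- stacker: bystander, loose: tower of coloured rings (red, orange, yellow, green) with a blue ball on top, on a wooden foot 68 in diameter, 89 high, behind the buildings. Origin: centre of its underside. To be left alone.
- train: bystander, loose: blue toy locomotive with a yellow cab with red roof and black chimney, 100 long (its x), 44 wide, 72 high, behind the buildings. Origin: centre of its underside. To be left alone.

How it is judged:
By the outcome, as a careful person would: the job done as asked, in the order asked, and still so for the second after the job is handed in, with the robot touching nothing.
It also fails if it takes over 131 s, if anything falls off the work surface, if the arm or the gripper's body presses on something with over 40 N, if the wrist force passes 120 N, or if a joint passes its speed limit or range.

### The arm

A 6-joint arm with a two-finger parallel gripper is mounted at the origin on the work surface. World frame = base frame: x ahead of the robot, y to its left, z up, the work surface at z = 0. Lengths are in m, angles in rad, forces in N, time in s.
With the tool pointing down it reaches from about 0.35 to 0.975 m from the base axis. Payload 4.9 kg.
Tool frame: the origin (TCP) lies on the centre line of the jaws, within the pads' length; the fingertips stand ahead of it and the grasp point (between the pads) is the TCP (manip.tip_extent is the z of the fingertips in the tool frame, in m); z points along the fingers, y is the line along which they close (so a half turn about z gives the same grasp; the last joint's range is limited). The gripper opens to 85 mm and grips with 20 to 120 N. Pads are 22 mm wide; open, the fingers measure 114 mm over their backs; the gripper's body (76 mm by 85 mm) begins 54 mm behind the grasp point. The pads swing forward as they close: fully open they stand 13 mm farther back than shut.
Start: joints at [-1.334, 0.053, 1.613, -0, 1.476, -0.119], TCP at [0.218, -0.586, 0.228] pointing down, gripper open.
Joint ranges: [-3.01, 3.01], [-1.01, 2.22], [0.06, 2.58], [-1.02, 4.17], [0.09, 2.62], [-3.14, 3.14]. Speed limits (rad/s): [2.57, 2.57, 3.14, 3.14, 3.14, 3.14].

### API

Orientations are given as a unit quaternion [w, x, y, z].
In Python, from plant import manip gives the robot as it stands. The module is installed in compiled form; this text tells all that it offers.
- The arm moves only by the tool step_hand, called after ">>>" as a command line: name --argument value ..., lists and objects as JSON in quotes. Schema: {"type":"object","properties":{"moves":{"type":"array","items":{"type":"object","properties":{"finger_gap":{"type":"number"},"x":{"type":"number"},"y":{"type":"number"},"z":{"type":"number"},"wx":{"type":"number"},"wy":{"type":"number"},"wz":{"type":"number"}},"additionalProperties":false,"required":["finger_gap"]},"minItems":1,"maxItems":5},"only":{"type":"string"},"quiet":{"type":"boolean"},"lines":{"type":"string"}},"required":["moves"],"additionalProperties":false}. moves is a list of rows, 1 to 5 of them, each an object with the fields finger_gap (the opening from 0.0 (shut) to 1.0 (fully open)), x, y, z (the shift in shares of the most that a row can go, 1 being 62.5 mm), wx, wy, wz (a rotation vector in a scale on which 1.0 is 2 pi rad); a field left out counts as zero (the opening has to be given); each row shifts and turns the commanded pose from where the row before left it, along the tool's axes as they then stand; what a row does not reach is not made up. A row lasts 1/8 s, in which the tool goes at most 0.0625 m and 0.188 rad, less where a joint would pass 70% of its speed; a pose out of reach is approached as far as the arm can. The fingers move at their own pace and stop on an object; the grip force is fixed at half the most. Time passes only in rows, so rows that do not move let the fingers close. The tool returns the time, the measured TCP pose, the force, the opening and the grip force at its end. only (a regular expression) keeps the lines of the reply that match it, lines (a string "A,B") keeps lines A to B, and quiet returns only ok. Input that does not fit is refused with a message, and nothing moves.
- manip.state(): the state, without advancing time (a new reading comes with each control period).
- manip.grab_frame(name): name is "scene" or "top"; returns (picture, depth): 480x640x3 uint8, red, green, blue; 480x640 float32, m along the optical axis (not along the pixel's ray), 0 where there is no reading.
- manip.camera_params(name): a dict with "intrinsics" (3x3 intrinsics, pixels), "xyz" and "orientation" of the camera in the world. Camera axes: x right, y down, z forward; pixel columns grow to the right and rows downward; lengths in m; the calibration is good to about 2 mm. A picture is of the moment at which its call begins. camera_params takes no time and is no camera call.
- manip.job_done(): hands the job in; it is judged then, once.
Trained networks look in the newest picture that a camera, given by its name, has taken for a name from the list of things; names that differ only in an ending like _2 or _b are one class to them, and where a whole thing is asked for, a point or a joint stands for the part that bears it (a point fixed in the world has none). Each returns a list of dicts, best first, with "conf" (0 to 1); they miss things now and then, are a little off and sometimes report something else, mostly with a low value. They report only what shows in the picture. A call takes as long as a camera call.
- manip.look_for(camera, query): "extent" ([left, top, right, bottom] in pixels, round what is visible of it).
- manip.outline_of(camera, query): "region" (480x640 bool, what is visible of it) and "extent" ([left, top, right, bottom] in pixels, round what is visible of it).
- manip.mark_of(camera, query): "centre" ([row, column] in pixels: a listed point, or the origin of a listed thing).
The state is a dict: "time": time; "joint_pos": joint angles; "joint_vel": joint speeds; "joint_efforts": joint torques, N m; "tool_pos": TCP position; "tool_rot": TCP orientation; "contact_force": force on the tool from outside, world axes, zero at the start; "ft_torque": the same for the moment, N m; "gripper_width": opening from 0.0 (shut) to 1.0 (fully open); "grasp_force": force on a finger pad.
Only numpy, scipy, OpenCV 4.12 (cv2) and the standard library are available. Lean on these libraries where they do the work, as an engineer would, in place of code of your own. Each camera call takes 0.05 s, during which the arm holds its last target. There are 200 camera calls.

## Working session

There is one attempt and no reset: what is moved stays moved. The work goes in short steps, Python scripts to look and compute and a tool call to move; the robot and the scene stay as the last step left them, time stands still between calls to the robot, and variables do not carry over. Pictures are saved under pics/ and viewed, at most 14 in all, crops included, and the job is handed in when it is done.

```bash
mkdir -p pics; python3 - <<'E'
from plant import manip
import cv2
print(manip.state(), manip.tip_extent)
for n in("scene","top"):
    p,d=manip.grab_frame(n); cv2.imwrite(f"pics/{n}0.png",p[:,:,::-1]); print(manip.camera_params(n))
    for q in "road station house tower roof tree bus engine stacker train".split():
        print(n,q,[(round(r['conf'],2),[round(float(v)) for v in r['extent']]) for r in manip.look_for(n,q)[:2]])
E
```

```text
{'time': 0.0, 'joint_pos': array([-1.33397961e+00,  5.33586916e-02,  1.61429077e+00,  1.24343993e-05,
        1.47600239e+00, -1.19008150e-01]), 'joint_vel': array([-8.43413951e-04,  2.35695735e-04, -8.90927594e-05, -1.38826998e-03,
       -1.92747725e-03,  1.66973455e-03]), 'joint_efforts': array([ 7.16131854e-04, -3.93684232e+01, -3.70174313e+01,  3.51254403e-05,
        7.16331677e-03,  4.32437488e-06]), 'tool_pos': array([ 0.21757758, -0.58523418,  0.22656382]), 'tool_rot': array([-1.02817937e-03,  9.84214869e-01,  1.76974665e-01, -5.44348819e-05]), 'contact_force': array([ 0.29049832, -0.20847175, -0.19614895]), 'ft_torque': array([-0.0640198 , -0.04542839, -0.00640515]), 'grasp_force': 0.0, 'gripper_width': 1.0038876711813784} 0.019
{'intrinsics': array([[525.68507077,   0.        , 327.29031325],
       [  0.        , 525.68507077, 241.32911369],
       [  0.        ,   0.        ,   1.        ]]), 'xyz': array([0.95805143, 0.83542139, 0.61413214]), 'orientation': array([-0.10865468,  0.2018075 ,  0.85359229, -0.46781204])}
scene road [(0.64, [300, 200, 416, 293])]
scene stati
[... 501 characters left out ...]

       [  0.        , 482.10532609, 235.63395614],
       [  0.        ,   0.        ,   1.        ]]), 'xyz': array([0.39999146, 0.01220438, 1.09299973]), 'orientation': array([-0.05395858,  0.71320232, -0.6970623 ,  0.05034945])}
top road [(0.9, [254, 250, 417, 291])]
top station [(0.93, [370, 191, 410, 240])]
top house [(0.76, [260, 189, 300, 232])]
top tower [(0.93, [498, 260, 522, 282])]
top roof [(0.84, [455, 309, 480, 336])]
top tree [(0.55, [194, 319, 219, 334])]
top bus [(0.78, [166, 196, 208, 228]), (0.2, [369, 190, 411, 237])]
top engine [(0.97, [121, 259, 164, 289]), (0.72, [494, 259, 524, 280])]
top stacker [(0.85, [368, 134, 398, 163])]
top train [(0.63, [239, 126, 289, 165])]
```

```bash
cat > h.py <<'E'
import numpy as np, cv2
from scipy.spatial.transform import Rotation as R
from plant import manip
def cam(n):
    c=manip.camera_params(n); q=c['orientation']
    return c['intrinsics'],c['xyz'],R.from_quat([q[1],q[2],q[3],q[0]]).as_matrix()
def cloud(n,d):
    K,t,M=cam(n); v,u=np.mgrid[:480,:640]
    p=np.stack([(u-K[0,2])/K[0,0]*d,(v-K[1,2])/K[1,1]*d,d],-1)@M.T+t
    p[d==0]=np.nan; return p
def rect(xy):
    (c,s,a)=cv2.minAreaRect((xy*1000).astype(np.float32)); return np.round(c,1),np.round(s,1),round(a,1)
def tool():
    s=manip.state(); q=s['tool_rot']; return s['tool_pos'],R.from_quat([q[1],q[2],q[3],q[0]])
def go(x,y,z,yaw):
    """local offset to target; tool y axis at yaw (rad, world, mod pi), tool down"""
    p,r=tool(); m=r.as_matrix(); best=None
    for k in(-1,0,1):
        c=yaw+k*np.pi; ty=np.array([np.cos(c),np.sin(c),0]); tz=np.array([0,0,-1.]); 
        T=np.stack([np.cross(ty,tz),ty,tz],1); rv=(r.inv()*R.from_matrix(T)).as_rotvec()
        if best is None or np.linalg.norm(rv)<np.linalg.norm(best): best=rv
    s=manip.state()
    print('at',p.round(4),'local d',(m.T@(np.array([x,y,z])-p)).round(4),'rv',best.round(4),'j6',s['joint_pos'][5].round(2))
E
python3 - <<'E'
from h import *
p,d=manip.grab_frame("top"); P=cloud("top",d)
for q,h in dict(road=0,station=.05,house=.03,tower=.045,roof=.005,tree=.015,bus=.03,engine=.02,stacker=.02,train=.02).items():
    for r in manip.outline_of("top",q)[:1]:
        g=r['region']; X=P[g]; X=X[~np.isnan(X[:,0])]; X=X[X[:,2]>h]
        print(q,round(r['conf'],2),r['extent'],g.sum(),rect(X[:,:2]),'z',np.percentile(X[:,2],[50,98]).round(3),'med',np.median(X[:,:2],0).round(4))
E
```

```text
road 0.94 [251.0, 251.0, 415.7, 289.2] 5893 (array([483.1,   0.9]), array([ 84.1, 364. ]), 1.3) z [0.005 0.009] med [0.4825 0.0014]
station 0.69 [366.4, 187.4, 409.0, 237.2] 1657 (array([ 610.8, -116.8]), array([83.3, 83.6]), 1.0) z [0.069 0.072] med [ 0.6097 -0.1166]
house 0.94 [256.1, 190.6, 301.2, 233.1] 1776 (array([604.8, 123.3]), array([91.2, 89.4]), 1.9) z [0.062 0.074] med [0.6034 0.1212]
tower 0.76 [494.5, 262.9, 522.0, 285.3] 566 (array([ 489.6, -385.2]), array([45. , 45.5]), 1.3) z [0.06  0.064] med [ 0.49   -0.3836]
roof 0.91 [451.2, 310.8, 479.6, 333.8] 517 (array([ 376.1, -298.3]), array([53.2, 52.6]), 65.1) z [0.023 0.061] med [ 0.3768 -0.2928]
tree 0.56 [193.6, 320.4, 218.0, 332.3] 324 (array([353.5, 270.5]), array([33.9, 31.5]), 49.0) z [0.065 0.086] med [0.354  0.2654]
bus 0.83 [164.9, 195.2, 206.1, 230.9] 707 (array([605.9, 334.5]), array([35.7, 83.6]), 34.1) z [0.041 0.045] med [0.6049 0.3339]
engine 0.84 [118.1, 261.8, 164.4, 292.1] 761 (array([460., 423.]), array([86., 35.]), 66.7) z [0.036 0.048] med [0.459  0.4216]
stacker 0.72 [193.8, 319.8, 219.1, 334.5] 347 (array([352.6, 271.5]), array([34.3, 34.5]), 89.1) z [0.064 0.086] med [0.3535 0.2659]
train 0.88 [234.1, 126.8, 285.4, 164.6] 1060 (array([762.6, 166.9]), array([103.5,  46.4]), 67.6) z [0.054 0.071] med [0.757  0.1723]
```

View pics/top0.png

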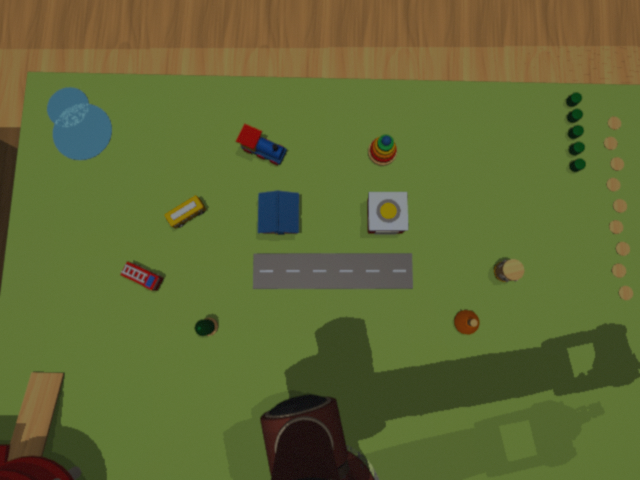

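View pics/scene0.png

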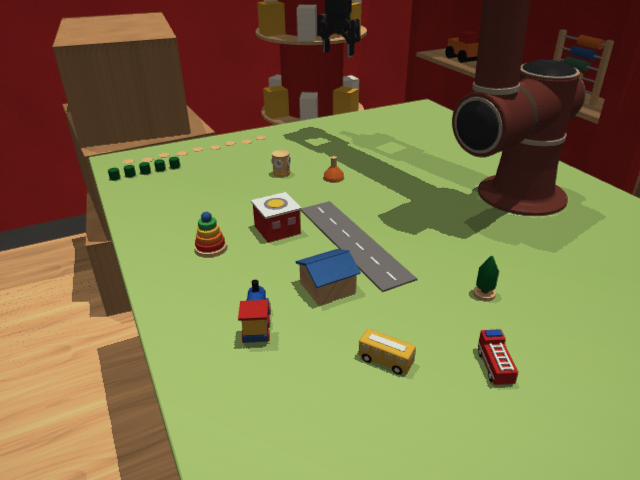

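The top view shows the road across the middle (cols 253–412, rows 253–290), the house behind its left end (279,212) and the station behind its right end (388,212). The tower is at (511,270), the roof at (467,322), the tree at (205,327), the bus at (185,211) and the engine at (140,276). The scene view agrees, and the sizes and the road/building geometry are consistent, with yaw about 1.35°. I'm starting with the tower.

The manual's scale: shifts go in shares of 62.5 mm and turns go in shares of 2 pi rad. Converting my numbers, -0.177 rad / 6.2832 = -0.0282.

>>> step_hand --moves '[{"finger_gap":1,"wz":-0.0282},{"finger_gap":1,"wz":-0.0282},{"finger_gap":1,"wz":-0.0282},{"finger_gap":1,"wz":-0.0282},{"finger_gap":1,"wz":-0.0282}]'

```text
time: 2.28
tool_pos: [0.2177, -0.5859, 0.2278]
tool_rot: [-0.0, 0.812, 0.584, -0.0]
contact_force: [0.6, 1.3, -0.1]
gripper_width: 1.0
grasp_force: 0.0
```

>>> step_hand --moves '[{"finger_gap":1,"wz":-0.0282},{"finger_gap":1,"wz":-0.028},{"finger_gap":1}]'

```text
time: 2.65
tool_pos: [0.2177, -0.5859, 0.2278]
tool_rot: [0.0, 0.7, 0.714, -0.0]
contact_force: [0.2, 0.1, -0.4]
gripper_width: 1.002
grasp_force: 0.0
```

```bash
python3 -c "
from h import *
go(.4896,-.3852,.15,.0236)"
```

```text
at [ 0.2177 -0.5859  0.2278] local d [0.1949 0.276  0.0778] rv [ 0.      0.0001 -0.0027] j6 -1.35
```

To row units: 0.0394 m is 0.6304, 0.028 m is 0.448.

>>> step_hand --moves '[{"finger_gap":1,"x":0.448,"y":0.6304,"z":0.176},{"finger_gap":1,"x":0.448,"y":0.6304,"z":0.176},{"finger_gap":1,"x":0.448,"y":0.6304,"z":0.176},{"finger_gap":1,"x":0.448,"y":0.6304,"z":0.176}]'

```text
time: 3.15
tool_pos: [0.3738, -0.4693, 0.1836]
tool_rot: [0.0, 0.7, 0.714, -0.0]
contact_force: [1.3, -0.6, 0.6]
gripper_width: 1.0
grasp_force: 0.0
```

>>> step_hand --moves '[{"finger_gap":1,"x":0.448,"y":0.6304,"z":0.176},{"finger_gap":1,"x":0.448,"y":0.6304,"z":0.176},{"finger_gap":1,"x":0.432,"y":0.6304,"z":0.176,"wz":-0.0004},{"finger_gap":1}]'

```text
time: 3.65
tool_pos: [0.4905, -0.382, 0.1494]
tool_rot: [-0.001, 0.697, 0.717, 0.0]
contact_force: [0.0, 0.1, 0.2]
gripper_width: 0.997
grasp_force: 0.0
```

```bash
python3 -c "
from h import *
go(.4896,-.3852,.033,.0236)"
```

```text
at [ 0.4905 -0.382   0.1494] local d [-0.0034 -0.0008  0.1164] rv [-0.0013 -0.0019  0.0036] j6 -0.81
```

```bash
python3 - <<'E'
from h import *
p,d=manip.grab_frame("scene"); P=cloud("scene",d)
for q,h,a in (("road",-1,1),("station",.06,1),("house",-1,1),("tower",.055,1),("roof",.02,1),("tree",.03,1),("bus",.036,1),("engine",.025,1)):
    for r in manip.outline_of("scene",q)[:1]:
        g=r['region']; X=P[g]; X=X[~np.isnan(X[:,0])]; X=X[X[:,2]>h]
        print(q,round(r['conf'],2),r['extent'],rect(X[:,:2]),'z',np.percentile(X[:,2],[50,98]).round(3))
E
```

```text
road 0.62 [303.5, 201.2, 415.4, 292.7] (array([482.5,   1.3]), array([ 86.9, 360.2]), 2.4) z [0.004 0.006]
station 0.61 [303.5, 201.5, 418.2, 294.0] (array([559.9, 133.1]), array([24.4,  2.6]), 89.3) z [0.064 0.073]
house 0.57 [300.0, 251.3, 361.9, 304.0] (array([582.5, 116.1]), array([136.9, 104.5]), 1.8) z [0.053 0.072]
tower 0.92 [271.5, 147.3, 289.9, 179.3] (array([ 491.5, -385.7]), array([47.3, 42.4]), 66.7) z [0.06  0.062]
roof 0.64 [322.9, 156.9, 346.3, 183.2] (array([ 381.8, -292.1]), array([30.2, 38.2]), 46.5) z [0.032 0.061]
tree 0.9 [474.4, 257.5, 496.0, 302.2] (array([358.7, 277.5]), array([24.7, 35.1]), 42.2) z [0.056 0.082]
bus 0.76 [358.5, 329.5, 414.9, 374.5] (array([607.2, 335.5]), array([36.6, 85.1]), 33.5) z [0.04  0.042]
engine 0.9 [480.6, 327.8, 522.8, 384.4] (array([460.8, 424.4]), array([83.5, 34.7]), 67.0) z [0.034 0.046]
```

To row units: 0.04 m is 0.64, -0.0034 m is -0.0544, 0.0036 rad / 6.2832 = 0.0006.

>>> step_hand --moves '[{"finger_gap":1,"x":-0.0544,"z":0.32,"wz":0.0006},{"finger_gap":1,"z":0.64},{"finger_gap":1,"z":0.64},{"finger_gap":1,"z":0.256},{"finger_gap":1}]'

```text
time: 4.72
tool_pos: [0.4881, -0.3872, 0.0329]
tool_rot: [-0.002, 0.699, 0.715, 0.0]
contact_force: [-0.2, -0.8, 0.5]
gripper_width: 1.001
grasp_force: 0.0
```

```bash
python3 -c "
from h import *
go(.490,-.3852,.033,.0236)"
```

```text
at [ 0.4881 -0.3872  0.0329] local d [ 0.0019  0.002  -0.0001] rv [-0.0024 -0.0025 -0.0018] j6 -0.81
```

>>> step_hand --moves '[{"finger_gap":0.3},{"finger_gap":0.3},{"finger_gap":0.3},{"finger_gap":0.3},{"finger_gap":0.3}]'

```text
time: 5.35
tool_pos: [0.4904, -0.3891, 0.0372]
tool_rot: [0.002, 0.699, 0.715, 0.0]
contact_force: [0.3, 0.1, 5.6]
gripper_width: 0.519
grasp_force: 61.1
```

```bash
python3 -c "
from h import *
go(.608,.0036,.15,.0236)"
```

```text
at [ 0.4904 -0.3891  0.0372] local d [ 0.3897  0.1267 -0.1136] rv [ 0.0028  0.0029 -0.0014] j6 -0.81
```

To row units: -0.05 m is -0.8, -0.033 m is -0.528.

>>> step_hand --moves '[{"finger_gap":0.3,"z":-0.48},{"finger_gap":0.3,"z":-0.8},{"finger_gap":0.3,"z":-0.528},{"finger_gap":0.3}]'

```text
time: 5.85
tool_pos: [0.4907, -0.3895, 0.152]
tool_rot: [0.004, 0.699, 0.715, -0.0]
contact_force: [-0.1, -0.2, -1.2]
gripper_width: 0.515
grasp_force: 61.3
```

```bash
python3 - <<'E'
from h import *
go(.608,.0036,.15,.0236)
for n in("scene","top"):
    p,d=manip.grab_frame(n); P=cloud(n,d); t,_=tool()
    for r in manip.outline_of(n,"tower")[:1]:
        X=P[r['region']]; X=X[~np.isnan(X[:,0])]; 
        X=X[(abs(X[:,:2]-t[:2])<.06).all(1)&(X[:,2]<.3)]
        print(n,r['conf'],r['extent'],rect(X[:,:2]),X[:,2].min(),X[:,2].max(),'yrange',np.percentile(X[:,1],[1,99]))
    x,y=(int(r['extent'][0]),int(r['extent'][1])); cv2.imwrite(f"pics/{n}1.png",cv2.resize(p[max(0,y-60):y+100,max(0,x-80):x+120,::-1],None,fx=2.0,fy=2.0))
go(.608,.0036,.15,.0236)
E
python3 -c "
import cv2,numpy as np
cv2.imwrite('pics/both1.png',np.hstack([cv2.resize(cv2.imread(f'pics/{n}1.png'),(390,330)) for n in('scene','top')]))"
```

```text
at [ 0.4907 -0.3895  0.152 ] local d [0.3905 0.126  0.0005] rv [ 0.0051  0.0054 -0.0014] j6 -0.81
scene 0.92 [272.7, 109.6, 286.5, 137.6] (array([ 489. , -383.7]), array([53.8, 46.3]), 32.7) 0.11451748075399454 0.17748236708031312 yrange [-0.40541086 -0.36066153]
at [ 0.488  -0.3869  0.1453] local d [ 0.3878  0.1286 -0.0039] rv [-0.0027 -0.0028 -0.0015] j6 -0.81
```

View pics/both1.png

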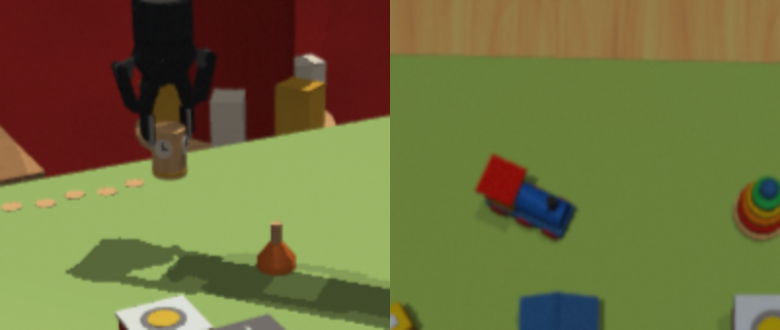

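The left crop (scene camera) shows the tower upright in the jaws at about (168,150). The right crop (top camera) is only empty table behind the buildings. I'm carrying the tower to its place.

To row units: 0.05 m is 0.8, 0.02 m is 0.32.

>>> step_hand --moves '[{"finger_gap":0.3,"x":0.32,"y":0.096},{"finger_gap":0.3,"x":0.8,"y":0.272},{"finger_gap":0.3,"x":0.8,"y":0.272},{"finger_gap":0.3,"x":0.8,"y":0.272},{"finger_gap":0.3,"x":0.8,"y":0.272}]'

```text
time: 6.68
tool_pos: [0.5578, -0.1633, 0.1466]
tool_rot: [-0.001, 0.699, 0.715, -0.0]
contact_force: [0.8, -0.9, -0.3]
gripper_width: 0.514
grasp_force: 61.3
```

>>> step_hand --moves '[{"finger_gap":0.3,"x":0.8,"y":0.272},{"finger_gap":0.3,"x":0.8,"y":0.272},{"finger_gap":0.3,"x":0.64,"y":0.192},{"finger_gap":0.3,"x":0.32,"y":0.096},{"finger_gap":0.3,"x":0.096,"y":0.032}]'

```text
time: 7.3
tool_pos: [0.608, 0.0021, 0.147]
tool_rot: [-0.0, 0.699, 0.715, -0.001]
contact_force: [0.1, 0.4, -0.1]
gripper_width: 0.516
grasp_force: 61.3
```

>>> step_hand --moves '[{"finger_gap":0.3},{"finger_gap":0.3},{"finger_gap":0.3},{"finger_gap":0.3}]'

```text
time: 7.8
tool_pos: [0.6084, 0.0001, 0.1479]
tool_rot: [0.0, 0.7, 0.715, -0.0]
contact_force: [-0.1, -0.2, -0.3]
gripper_width: 0.516
grasp_force: 61.3
```

```bash
python3 -c "
from h import *
go(.608,.0016,.045,.0236)"
```

```text
at [6.084e-01 1.000e-04 1.479e-01] local d [ 0.0015 -0.0004  0.1029] rv [ 0.      0.     -0.0025] j6 -0.14
```

To row units: 0.045 m is 0.72, 0.03 m is 0.48, -0.0025 rad / 6.2832 = -0.0004.

>>> step_hand --moves '[{"finger_gap":0.3,"x":0.024,"z":0.48,"wz":-0.0004},{"finger_gap":0.3,"z":0.72},{"finger_gap":0.3,"z":0.4},{"finger_gap":0.3,"z":0.096},{"finger_gap":0.3}]'

```text
time: 8.43
tool_pos: [0.6088, 0.0021, 0.0423]
tool_rot: [0.0, 0.698, 0.716, 0.0]
contact_force: [1.0, 0.0, -0.2]
gripper_width: 0.511
grasp_force: 61.3
```

>>> step_hand --moves '[{"finger_gap":0.3},{"finger_gap":0.3,"z":0.032},{"finger_gap":0.3}]'

```text
time: 8.8
tool_pos: [0.6087, 0.0023, 0.0404]
tool_rot: [0.0, 0.698, 0.716, 0.0]
contact_force: [-0.1, 0.1, -0.3]
gripper_width: 0.513
grasp_force: 61.3
```

>>> step_hand --moves '[{"finger_gap":0.3,"z":0.032},{"finger_gap":0.3}]'

```text
time: 9.05
tool_pos: [0.6082, 0.0023, 0.0376]
tool_rot: [-0.0, 0.698, 0.716, -0.0]
contact_force: [-0.6, -1.0, -0.2]
gripper_width: 0.517
grasp_force: 61.3
```

To row units: 0.002 m is 0.032.

>>> step_hand --moves '[{"finger_gap":0.3,"z":0.032},{"finger_gap":0.3}]'

```text
time: 9.3
tool_pos: [0.6086, 0.0023, 0.0371]
tool_rot: [-0.0, 0.698, 0.716, -0.0]
contact_force: [-3.8, 0.1, 6.2]
gripper_width: 0.509
grasp_force: 62.0
```

>>> step_hand --moves '[{"finger_gap":0.3,"z":0.024},{"finger_gap":0.3}]'

```text
time: 9.55
tool_pos: [0.6087, 0.0023, 0.037]
tool_rot: [-0.0, 0.698, 0.716, -0.0]
contact_force: [-6.3, 0.3, 14.0]
gripper_width: 0.513
grasp_force: 62.9
```

>>> step_hand --moves '[{"finger_gap":0.3,"z":0.024},{"finger_gap":0.3}]'

```text
time: 9.8
tool_pos: [0.6089, 0.0023, 0.0369]
tool_rot: [-0.001, 0.698, 0.716, -0.001]
contact_force: [-9.9, 0.2, 20.3]
gripper_width: 0.515
grasp_force: 63.6
```

To row units: -0.004 m is -0.064.

>>> step_hand --moves '[{"finger_gap":0.3,"z":-0.064},{"finger_gap":0.3},{"finger_gap":0.8},{"finger_gap":0.9},{"finger_gap":0.9}]'

```text
time: 10.42
tool_pos: [0.6082, 0.0023, 0.0364]
tool_rot: [-0.0, 0.698, 0.716, -0.0]
contact_force: [0.3, -0.8, 0.0]
gripper_width: 0.896
grasp_force: 0.0
```

>>> step_hand --moves '[{"finger_gap":1},{"finger_gap":1,"z":-0.48},{"finger_gap":1,"z":-0.8},{"finger_gap":1,"z":-0.8}]'

```text
time: 10.92
tool_pos: [0.608, 0.0023, 0.1677]
tool_rot: [-0.0, 0.698, 0.716, -0.0]
contact_force: [0.6, 0.0, -0.1]
gripper_width: 0.996
grasp_force: 0.0
```

>>> step_hand --moves '[{"finger_gap":1,"x":-0.8,"y":-0.48},{"finger_gap":1,"x":-0.8,"y":-0.48},{"finger_gap":1,"x":-0.8,"y":-0.48},{"finger_gap":1,"x":-0.8,"y":-0.48},{"finger_gap":1,"x":-0.8,"y":-0.48}]'

```text
time: 11.55
tool_pos: [0.4636, -0.2528, 0.167]
tool_rot: [0.0, 0.698, 0.716, 0.0]
contact_force: [0.5, -0.4, -0.4]
gripper_width: 0.996
grasp_force: 0.0
```

```bash
python3 - <<'E'
from h import *
go(.3765,-.297,.12,.0236)
for n in("scene","top"):
    p,d=manip.grab_frame(n); P=cloud(n,d); print(n)
    for q,h,H in(("tower",.05,.08),("road",-1,1),("station",.06,1),("house",.045,1),("roof",.003,.03),("roof",.038,.08)):
        r=manip.outline_of(n,q)
        for r in r[:1]:
            X=P[r['region']]; X=X[~np.isnan(X[:,0])]; X=X[(X[:,2]>h)&(X[:,2]<H)]
            if len(X)>5: print(q,r['conf'],rect(X[:,:2]),'mean',X.mean(0).round(4), 'z98',np.percentile(X[:,2],98))
    cv2.imwrite(f"pics/{n}2.png",p[:,:,::-1])
E
```

```text
at [ 0.4636 -0.2528  0.167 ] local d [-0.042  -0.0882  0.047 ] rv [0.0006 0.0005 0.0012] j6 -0.66
scene
tower 0.94 (array([615.9,  33.9]), array([109.7,  45.3]), 77.1) mean [0.6115 0.0105 0.0582] z98 0.06174120450887223
road 0.93 (array([494. ,  -2.6]), array([368.4, 125.2]), 87.6) mean [0.4828 0.0211 0.004 ] z98 0.006363925035321849
station 0.68 (array([ 612.7, -115.2]), array([82.3, 87.8]), 1.5) mean [ 0.6141 -0.1097  0.0675] z98 0.07030235922127691
house 0.58 (array([605.2, 123.4]), array([91.4, 91.9]), 1.5) mean [0.6075 0.1377 0.0602] z98 0.07262639382892944
roof 0.76 (array([ 379.8, -317.5]), array([47.6, 96.7]), 0.1) mean [ 0.3835 -0.2853  0.0164] z98 0.02917322782044458
roof 0.76 (array([ 377. , -296.6]), array([15.4, 14.4]), 37.3) mean [ 0.3785 -0.2951  0.0498] z98 0.06124054594140893
top
tower 0.78 (array([608.4,   4.2]), array([45. , 43.8]), 0.7) mean [0.6072 0.0048 0.0603] z98 0.0648344907401652
road 0.57 (array([4.831e+02, 1.000e-01]), array([ 79.9, 364.6]), 1.3) mean [0.4826 0.0005 0.0046] z98 0.008626117490770309
station 0.96 (array([ 610.6, -117. ]), array([82.9, 83.1]), 0.6) mean [ 0.6099 -0.1167  0.0687] z98 0.07276943285453746
house 0.93 (array([604.8, 123.2]), array([90.9, 89.2]), 1.8) mean [0.6041 0.1218 0.0616] z98 0.07396018715984022
```

To row units: -0.044 m is -0.704, 0.027 m is 0.432, 0.0012 rad / 6.2832 = 0.0002.

>>> step_hand --moves '[{"finger_gap":1,"x":-0.32,"y":-0.704,"z":0.32},{"finger_gap":1,"x":-0.36,"y":-0.704,"z":0.432,"wz":0.0002},{"finger_gap":1},{"finger_gap":1},{"finger_gap":1}]'

```text
time: 12.88
tool_pos: [0.379, -0.2962, 0.121]
tool_rot: [0.001, 0.698, 0.716, 0.0]
contact_force: [0.6, -0.8, -0.9]
gripper_width: 1.001
grasp_force: 0.0
```

```bash
python3 - <<'E'
from h import *
go(.3762,-.298,.054,.0236)
for n in("top","scene"):
    p,d=manip.grab_frame(n); P=cloud(n,d)
    for r in manip.outline_of(n,"roof")[:1]:
        for h,H in((.003,.03),(.038,.08)):
            X=P[r['region']]; X=X[~np.isnan(X[:,0])]; X=X[(X[:,2]>h)&(X[:,2]<H)]
            if len(X)>5: print(n,r['conf'],rect(X[:,:2]),'mean',X.mean(0).round(4))
E
```

```text
at [ 0.379  -0.2962  0.121 ] local d [-0.0016 -0.003   0.067 ] rv [0.0016 0.0015 0.001 ] j6 -0.84
top 0.77 (array([ 376.3, -298. ]), array([52., 51.]), 21.8) mean [ 0.3767 -0.2928  0.0198]
top 0.77 (array([ 376.2, -298.5]), array([16.1, 15.6]), 5.3) mean [ 0.3763 -0.297   0.0561]
scene 0.69 (array([ 382.7, -287.6]), array([40.5, 50.8]), 58.2) mean [ 0.3833 -0.2852  0.0162]
scene 0.69 (array([ 376.6, -298.6]), array([21.9, 13.1]), 63.3) mean [ 0.3779 -0.296   0.0503]
```

To row units: 0.03 m is 0.48, 0.02 m is 0.32.

>>> step_hand --moves '[{"finger_gap":1,"x":-0.032,"y":-0.0448,"z":0.32},{"finger_gap":1,"z":0.48},{"finger_gap":1,"z":0.24},{"finger_gap":1,"z":0.032},{"finger_gap":1}]'

```text
time: 13.7
tool_pos: [0.3755, -0.2985, 0.0536]
tool_rot: [0.001, 0.699, 0.715, -0.0]
contact_force: [0.2, 0.6, 0.5]
gripper_width: 0.995
grasp_force: 0.0
```

>>> step_hand --moves '[{"finger_gap":1},{"finger_gap":1}]'

```text
time: 13.95
tool_pos: [0.3754, -0.2985, 0.0537]
tool_rot: [0.001, 0.699, 0.715, -0.0]
contact_force: [0.2, 0.4, 0.2]
gripper_width: 1.0
grasp_force: 0.0
```

```bash
python3 -c "
from h import *
go(.3762,-.298,.054,.0236)"
```

```text
at [ 0.3754 -0.2985  0.0537] local d [ 0.0005  0.0008 -0.0003] rv [ 0.001   0.0012 -0.0002] j6 -0.85
```

>>> step_hand --moves '[{"finger_gap":0.05},{"finger_gap":0.05},{"finger_gap":0.05},{"finger_gap":0.05},{"finger_gap":0.05}]'

```text
time: 14.58
tool_pos: [0.3752, -0.2982, 0.053]
tool_rot: [0.0, 0.699, 0.715, 0.0]
contact_force: [0.1, 1.0, 2.1]
gripper_width: 0.13
grasp_force: 58.6
```

>>> step_hand --moves '[{"finger_gap":0.05},{"finger_gap":0.05},{"finger_gap":0.05,"z":-0.48},{"finger_gap":0.05,"z":-0.8},{"finger_gap":0.05,"z":-0.8}]'

```text
time: 15.2
tool_pos: [0.3743, -0.2975, 0.1834]
tool_rot: [-0.001, 0.699, 0.715, -0.0]
contact_force: [0.4, -1.2, 0.2]
gripper_width: 0.131
grasp_force: 58.6
```

>>> step_hand --moves '[{"finger_gap":0.05,"z":-0.24},{"finger_gap":0.05},{"finger_gap":0.05},{"finger_gap":0.05},{"finger_gap":0.05}]'

```text
time: 15.82
tool_pos: [0.3745, -0.2976, 0.1964]
tool_rot: [-0.001, 0.699, 0.715, 0.0]
contact_force: [-0.2, 0.1, -1.0]
gripper_width: 0.131
grasp_force: 58.6
```

```bash
python3 - <<'E'
from h import *
go(.6084,.004,.19,.0236); t,_=tool()
for n in("top","scene"):
    p,d=manip.grab_frame(n); P=cloud(n,d)
    for r in manip.outline_of(n,"roof")[:1]:
            X=P[r['region']]; X=X[~np.isnan(X[:,0])];X=X[(abs(X[:,:2]-t[:2])<.05).all(1)&(X[:,2]<.19)]
            if len(X)>5: print(n,r['conf'],r['extent'],rect(X[:,:2]),X.min(0),X.max(0))
E
```

```text
at [ 0.3745 -0.2976  0.1964] local d [0.296  0.2409 0.0066] rv [-0.0016 -0.0018 -0.0003] j6 -0.85
top 0.57 [472.1, 309.5, 501.9, 340.8] (array([ 376.1, -289. ]), array([35.8, 51.8]), 79.5) [ 0.34942785 -0.31100884  0.14725101] [ 0.40036039 -0.27093034  0.18954955]
scene 0.76 [322.2, 103.5, 349.5, 126.8] (array([ 381.2, -286.9]), array([36.4, 50.4]), 65.3) [ 0.35254495 -0.31192696  0.143433  ] [ 0.4047411  -0.26907028  0.18969456]
```

To row units: 0.042 m is 0.672, 0.034 m is 0.544.

>>> step_hand --moves '[{"finger_gap":0.05,"x":0.32,"y":0.24},{"finger_gap":0.05,"x":0.672,"y":0.544},{"finger_gap":0.05,"x":0.672,"y":0.544},{"finger_gap":0.05,"x":0.672,"y":0.544},{"finger_gap":0.05,"x":0.672,"y":0.544}]'

```text
time: 16.65
tool_pos: [0.5226, -0.1051, 0.1981]
tool_rot: [0.0, 0.699, 0.715, 0.0]
contact_force: [-0.2, -0.4, -1.0]
gripper_width: 0.134
grasp_force: 58.7
```

>>> step_hand --moves '[{"finger_gap":0.05,"x":0.672,"y":0.544},{"finger_gap":0.05,"x":0.608,"y":0.544},{"finger_gap":0.05,"x":0.32,"y":0.256},{"finger_gap":0.05,"x":0.128,"y":0.096},{"finger_gap":0.05}]'

```text
time: 17.27
tool_pos: [0.6089, 0.0034, 0.1976]
tool_rot: [-0.0, 0.699, 0.715, -0.0]
contact_force: [-0.6, -0.3, -0.4]
gripper_width: 0.133
grasp_force: 58.7
```

>>> step_hand --moves '[{"finger_gap":0.05},{"finger_gap":0.05},{"finger_gap":0.05}]'

```text
time: 17.65
tool_pos: [0.6087, 0.0029, 0.1979]
tool_rot: [0.0, 0.699, 0.715, 0.0]
contact_force: [-0.1, -0.2, -0.5]
gripper_width: 0.129
grasp_force: 58.7
```

```bash
python3 - <<'E'
from h import *
go(.6084,.0038,.125,.0236); t,_=tool()
for n in("top","scene"):
    p,d=manip.grab_frame(n); P=cloud(n,d)
    X=P.reshape(-1,3); X=X[(np.hypot(*(X[:,:2]-t[:2]).T)<.06)]
    T=X[(X[:,2]>.04)&(X[:,2]<.075)]; F=X[(X[:,2]>.13)&(X[:,2]<.165)]
    print(n,'tower',rect(T[:,:2]) if len(T)>5 else 0,'roof',len(F),F.min(0),F.max(0))
    K,c,M=cam(n); z=(np.array([.608,.004,.1])-c)@M; u,v=(K@z/z[2])[:2].astype(int)
    cv2.imwrite(f"pics/{n}3.png",cv2.resize(p[v-65:v+65,u-60:u+60,::-1],(390,423)))
cv2.imwrite('pics/both3.png',np.hstack([cv2.imread(f'pics/{n}3.png') for n in('scene','top')]))
E
```

```text
at [0.6087 0.0029 0.1979] local d [ 0.0009 -0.0003  0.0729] rv [ 0.0002  0.0001 -0.0011] j6 -0.14
top tower (array([603.4,   6.9]), array([47.5, 14.9]), 77.3) roof 97 [ 0.5862579  -0.02439945  0.14748619] [0.61568388 0.02730125 0.16483454]
scene tower (array([609.4,   7.6]), array([48.6, 48.3]), 21.4) roof 305 [ 0.58524937 -0.01464103  0.14446884] [0.63712147 0.03086795 0.16497798]
```

View pics/both3.png

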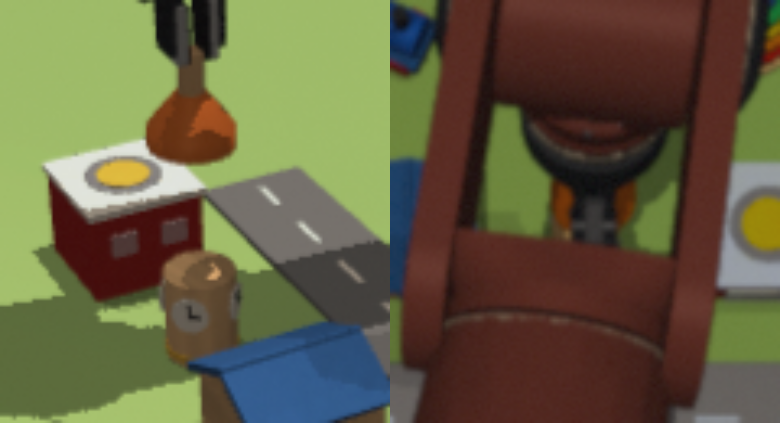

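The scene crop shows the roof hanging upright above the tower, and the tower standing beside the station with its clock face toward the camera. I'm lowering the roof.

To row units: 0.035 m is 0.56, 0.001 m is 0.016.

>>> step_hand --moves '[{"finger_gap":0.05,"x":0.016,"y":-0.0048,"z":0.32},{"finger_gap":0.05,"z":0.56},{"finger_gap":0.05,"z":0.288},{"finger_gap":0.05,"z":0.08},{"finger_gap":0.05}]'

```text
time: 18.38
tool_pos: [0.6089, 0.0045, 0.12]
tool_rot: [0.0, 0.699, 0.715, 0.0]
contact_force: [0.7, 0.9, 0.6]
gripper_width: 0.13
grasp_force: 58.7
```

>>> step_hand --moves '[{"finger_gap":0.05},{"finger_gap":0.05,"z":0.032},{"finger_gap":0.05},{"finger_gap":0.05}]'

```text
time: 18.88
tool_pos: [0.6087, 0.0045, 0.118]
tool_rot: [0.0, 0.699, 0.715, 0.0]
contact_force: [-0.8, 0.5, -0.7]
gripper_width: 0.132
grasp_force: 58.7
```

>>> step_hand --moves '[{"finger_gap":0.05,"z":0.024},{"finger_gap":0.05}]'

```text
time: 19.12
tool_pos: [0.6085, 0.0045, 0.1161]
tool_rot: [-0.0, 0.699, 0.715, -0.0]
contact_force: [-0.6, 0.7, -0.4]
gripper_width: 0.13
grasp_force: 58.7
```

>>> step_hand --moves '[{"finger_gap":0.05,"z":0.024},{"finger_gap":0.05}]'

```text
time: 19.38
tool_pos: [0.6085, 0.0045, 0.1145]
tool_rot: [-0.0, 0.699, 0.715, -0.0]
contact_force: [-0.4, -0.2, 0.1]
gripper_width: 0.129
grasp_force: 58.7
```

To row units: 0.001 m is 0.016.

>>> step_hand --moves '[{"finger_gap":0.05,"z":0.016},{"finger_gap":0.05}]'

```text
time: 19.62
tool_pos: [0.6086, 0.0045, 0.1137]
tool_rot: [-0.0, 0.699, 0.715, -0.0]
contact_force: [-0.8, 0.2, -0.3]
gripper_width: 0.128
grasp_force: 58.7
```

>>> step_hand --moves '[{"finger_gap":0.05,"z":0.016},{"finger_gap":0.05}]'

```text
time: 19.88
tool_pos: [0.6088, 0.0045, 0.113]
tool_rot: [0.0, 0.699, 0.715, 0.0]
contact_force: [0.1, -0.3, 0.0]
gripper_width: 0.13
grasp_force: 58.8
```

To row units: 0.001 m is 0.016.

>>> step_hand --moves '[{"finger_gap":0.05,"z":0.016},{"finger_gap":0.05}]'

```text
time: 20.12
tool_pos: [0.6092, 0.0045, 0.1127]
tool_rot: [0.001, 0.699, 0.715, 0.0]
contact_force: [-0.4, 0.6, 3.8]
gripper_width: 0.134
grasp_force: 59.4
```

>>> step_hand --moves '[{"finger_gap":0.05,"z":0.008},{"finger_gap":0.05}]'

```text
time: 20.38
tool_pos: [0.6095, 0.0044, 0.1125]
tool_rot: [0.001, 0.699, 0.715, 0.001]
contact_force: [0.2, 0.2, 6.0]
gripper_width: 0.128
grasp_force: 59.7
```

To row units: -0.001 m is -0.016.

>>> step_hand --moves '[{"finger_gap":0.05,"z":-0.016},{"finger_gap":0.05},{"finger_gap":0.6},{"finger_gap":0.6},{"finger_gap":0.6}]'

```text
time: 21.0
tool_pos: [0.6082, 0.0046, 0.1116]
tool_rot: [-0.0, 0.699, 0.715, -0.0]
contact_force: [0.4, -0.4, 0.5]
gripper_width: 0.6
grasp_force: 0.0
```

>>> step_hand --moves '[{"finger_gap":0.7,"z":-0.32},{"finger_gap":0.8,"z":-0.64},{"finger_gap":1,"z":-0.64}]'

```text
time: 21.38
tool_pos: [0.6087, 0.0045, 0.2148]
tool_rot: [0.0, 0.699, 0.715, 0.0]
contact_force: [1.0, -0.7, 0.4]
gripper_width: 0.976
grasp_force: 0.0
```

>>> step_hand --moves '[{"finger_gap":1,"x":0.96},{"finger_gap":1,"x":0.96,"wz":-0.0239},{"finger_gap":1,"x":0.96,"wz":-0.0239},{"finger_gap":1,"x":0.48,"wz":-0.0239},{"finger_gap":1,"wz":-0.0191}]'

```text
time: 22.0
tool_pos: [0.5855, 0.2146, 0.2141]
tool_rot: [0.001, 0.466, 0.885, 0.001]
contact_force: [1.0, -0.4, -0.5]
gripper_width: 1.001
grasp_force: 0.0
```

>>> step_hand --moves '[{"finger_gap":1,"x":0.48,"z":0.32},{"finger_gap":1,"x":0.48,"z":0.32},{"finger_gap":1,"x":0.32},{"finger_gap":1},{"finger_gap":1}]'

```text
time: 22.62
tool_pos: [0.5424, 0.2781, 0.1742]
tool_rot: [0.001, 0.47, 0.883, 0.001]
contact_force: [-0.3, 0.1, 0.8]
gripper_width: 1.0
grasp_force: 0.0
```

```bash
python3 - <<'E'
from h import *
go(.606,.3345,.025,.595)
for n in("scene","top"):
    p,d=manip.grab_frame(n); P=cloud(n,d); X=P.reshape(-1,3)
    for nm,c,rad,h,H in(("brim",(.6084,.004),.032,.055,.085),("fin",(.6084,.004),.03,.098,.13),("tower",(.6084,.004),.04,.015,.055)):
        F=X[(np.hypot(*(X[:,:2]-c).T)<rad)&(X[:,2]>h)&(X[:,2]<H)]
        if len(F)>5: print(n,nm,len(F),rect(F[:,:2]),F.min(0).round(4),F.max(0).round(4))
    for q,h in(("bus",.036),):
        r=manip.outline_of(n,q)[:1]
        if r: F=P[r[0]['region']]; F=F[F[:,2]>h]; print(n,q,rect(F[:,:2]))
    K,c,M=cam(n); z=(np.array([.608,.004,.06])-c)@M; u,v=(K@z/z[2])[:2].astype(int)
    cv2.imwrite(f"pics/{n}4.png",cv2.resize(p[v-65:v+65,u-60:u+60,::-1],(390,423)))
cv2.imwrite('pics/both4.png',np.hstack([cv2.imread(f'pics/{n}4.png') for n in('scene','top')]))
E
```

```text
at [0.5424 0.2781 0.1742] local d [0.0114 0.0838 0.1494] rv [ 0.0026  0.0012 -0.0019] j6 -0.24
scene brim 380 (array([614.2,  12.8]), array([36.8, 52.8]), 68.6) [ 0.5829 -0.013   0.0551] [0.6368 0.0311 0.0849]
scene fin 98 (array([610.3,   3.6]), array([16.6, 14.1]), 63.4) [ 0.6024 -0.0049  0.098 ] [0.6181 0.0126 0.1217]
scene tower 389 (array([613.3,  16.1]), array([31. , 51.3]), 69.3) [ 0.5839 -0.0066  0.0151] [0.6347 0.031  0.055 ]
scene bus (array([607.1, 335.5]), array([37.1, 84.6]), 33.1)
top brim 287 (array([609.5,   3.1]), array([53.9, 49.9]), 1.2) [ 0.5826 -0.022   0.0585] [0.6364 0.0283 0.085 ]
top fin 60 (array([609.2,   3.1]), array([14.9, 15.1]), 28.7) [ 0.6018 -0.0059  0.0988] [0.6173 0.011  0.1247]
top tower 38 (array([590.3,   8.4]), array([40.8, 11.4]), 84.1) [ 0.5849 -0.0125  0.016 ] [0.5981 0.0281 0.0537]
top bus (array([620.8, 313.6]), array([36.8, 31.9]), 30.0)
```

View pics/both4.png

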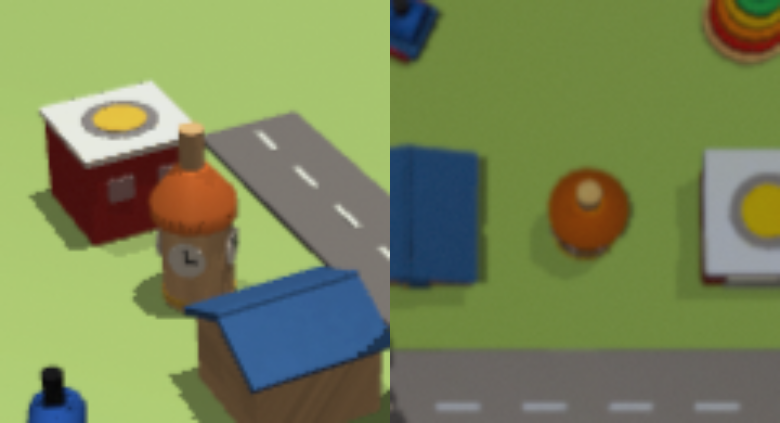

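The roof sits square and level on the tower, with roof and tower centres within about 1.2 mm. Next is the bus.

To row units: 0.042 m is 0.672, 0.04 m is 0.64.

>>> step_hand --moves '[{"finger_gap":1,"x":0.096,"y":0.672,"z":0.32},{"finger_gap":1,"x":0.088,"y":0.672,"z":0.64},{"finger_gap":1,"z":0.32},{"finger_gap":1},{"finger_gap":1}]'

```text
time: 23.45
tool_pos: [0.605, 0.3346, 0.0943]
tool_rot: [0.001, 0.47, 0.883, 0.001]
contact_force: [-0.4, -0.0, 1.1]
gripper_width: 0.999
grasp_force: 0.0
```

>>> step_hand --moves '[{"finger_gap":1},{"finger_gap":1}]'

```text
time: 23.7
tool_pos: [0.605, 0.3349, 0.0943]
tool_rot: [0.001, 0.47, 0.883, 0.001]
contact_force: [0.4, 0.3, 0.2]
gripper_width: 1.0
grasp_force: 0.0
```

```bash
python3 -c "
from h import *
go(.6064,.335,.026,.588)"
```

```text
at [0.605  0.3349 0.0943] local d [-0.0007  0.001   0.0683] rv [0.0028 0.0006 0.0052] j6 -0.2
```

To row units: 0.03 m is 0.48, 0.02 m is 0.32, 0.005 rad / 6.2832 = 0.0008.

>>> step_hand --moves '[{"finger_gap":1,"x":-0.0112,"y":0.016,"z":0.32,"wx":0.0004,"wy":0.0001,"wz":0.0008},{"finger_gap":1,"z":0.48},{"finger_gap":1,"z":0.24},{"finger_gap":1,"z":0.048},{"finger_gap":1}]'

```text
time: 24.32
tool_pos: [0.6059, 0.3349, 0.0246]
tool_rot: [-0.001, 0.472, 0.882, -0.001]
contact_force: [0.4, -0.9, 0.2]
gripper_width: 1.003
grasp_force: 0.0
```

>>> step_hand --moves '[{"finger_gap":0.2},{"finger_gap":0.2},{"finger_gap":0.2},{"finger_gap":0.2},{"finger_gap":0.2}]'

```text
time: 24.95
tool_pos: [0.6063, 0.3351, 0.0254]
tool_rot: [-0.0, 0.472, 0.882, -0.0]
contact_force: [0.5, -0.3, 4.6]
gripper_width: 0.374
grasp_force: 60.0
```

>>> step_hand --moves '[{"finger_gap":0.2},{"finger_gap":0.2},{"finger_gap":0.2,"z":-0.32},{"finger_gap":0.2,"z":-0.64},{"finger_gap":0.2,"z":-0.48}]'

```text
time: 25.58
tool_pos: [0.6056, 0.3348, 0.1161]
tool_rot: [-0.001, 0.472, 0.882, -0.001]
contact_force: [0.5, 1.0, -1.3]
gripper_width: 0.376
grasp_force: 59.7
```

>>> step_hand --moves '[{"finger_gap":0.2,"wz":0.0239},{"finger_gap":0.2,"wz":0.0239},{"finger_gap":0.2,"wz":0.0239},{"finger_gap":0.2,"wz":0.0181},{"finger_gap":0.2}]'

```text
time: 26.2
tool_pos: [0.6053, 0.3347, 0.1144]
tool_rot: [-0.001, 0.698, 0.716, -0.002]
contact_force: [-0.8, 1.4, -1.1]
gripper_width: 0.378
grasp_force: 59.7
```

>>> step_hand --moves '[{"finger_gap":0.2},{"finger_gap":0.2}]'

```text
time: 26.45
tool_pos: [0.6056, 0.3349, 0.1143]
tool_rot: [-0.001, 0.698, 0.716, -0.001]
contact_force: [0.1, -0.8, -0.7]
gripper_width: 0.38
grasp_force: 59.7
```

```bash
python3 -c "
from h import *
go(.4803,.1209,.11,.0236)
p,d=manip.grab_frame('scene'); P=cloud('scene',d)
r=manip.outline_of('scene','bus')[0]; F=P[r['region']]; t,_=tool(); F=F[np.hypot(*(F[:,:2]-t[:2]).T)<.06]; print(rect(F[:,:2]),F[:,2].min(),F[:,2].max())
F=F[F[:,2]>np.percentile(F[:,2],98)-.008];print(rect(F[:,:2]))
"
```

```text
at [0.6056 0.3349 0.1143] local d [-0.2107 -0.1307  0.0049] rv [-0.0029  0.001   0.0017] j6 0.37
(array([611.7, 335.9]), array([45.7, 84.5]), 2.6) 0.08941178907055047 0.16351752706062123
(array([611.5, 339.6]), array([45.7, 76. ]), 2.6)
```

>>> step_hand --moves '[{"finger_gap":0.2,"x":-0.32,"y":-0.192},{"finger_gap":0.2,"x":-0.64,"y":-0.4},{"finger_gap":0.2,"x":-0.72,"y":-0.448},{"finger_gap":0.2,"x":-0.72,"y":-0.448},{"finger_gap":0.2,"x":-0.64,"y":-0.4}]'

```text
time: 27.18
tool_pos: [0.4914, 0.1407, 0.1149]
tool_rot: [-0.0, 0.698, 0.716, -0.001]
contact_force: [0.9, -0.8, -0.2]
gripper_width: 0.38
grasp_force: 59.7
```

>>> step_hand --moves '[{"finger_gap":0.2,"x":-0.3312,"y":-0.2032,"wz":0.0003},{"finger_gap":0.2},{"finger_gap":0.2},{"finger_gap":0.2},{"finger_gap":0.2}]'

```text
time: 27.8
tool_pos: [0.4805, 0.1216, 0.1148]
tool_rot: [-0.001, 0.699, 0.715, -0.001]
contact_force: [0.4, 0.6, -1.2]
gripper_width: 0.377
grasp_force: 59.8
```

```bash
python3 -c "
from h import *
go(.4803,.1209,.04,.0236)"
```

```text
at [0.4805 0.1216 0.1148] local d [-0.0007 -0.      0.0748] rv [-0.0028  0.0009 -0.0002] j6 0.07
```

To row units: 0.035 m is 0.56, 0.02 m is 0.32, -0.0028 rad / 6.2832 = -0.0004.

>>> step_hand --moves '[{"finger_gap":0.2,"x":-0.0112,"z":0.32,"wx":-0.0004,"wy":0.0002},{"finger_gap":0.2,"z":0.56},{"finger_gap":0.2,"z":0.32},{"finger_gap":0.2,"z":0.064},{"finger_gap":0.2}]'

```text
time: 28.42
tool_pos: [0.4806, 0.1206, 0.0362]
tool_rot: [0.0, 0.699, 0.715, 0.0]
contact_force: [1.1, 0.5, -0.2]
gripper_width: 0.382
grasp_force: 59.8
```

>>> step_hand --moves '[{"finger_gap":0.2},{"finger_gap":0.2,"z":0.048},{"finger_gap":0.2},{"finger_gap":0.2}]'

```text
time: 28.92
tool_pos: [0.4803, 0.1203, 0.033]
tool_rot: [0.0, 0.699, 0.715, 0.0]
contact_force: [0.6, 0.8, -1.6]
gripper_width: 0.375
grasp_force: 59.8
```

>>> step_hand --moves '[{"finger_gap":0.2,"z":0.032},{"finger_gap":0.2}]'

```text
time: 29.18
tool_pos: [0.48, 0.1203, 0.0307]
tool_rot: [-0.0, 0.699, 0.715, -0.0]
contact_force: [-0.2, -0.5, 0.2]
gripper_width: 0.377
grasp_force: 59.8
```

To row units: 0.001 m is 0.016.

>>> step_hand --moves '[{"finger_gap":0.2,"z":0.016},{"finger_gap":0.2}]'

```text
time: 29.42
tool_pos: [0.4801, 0.1203, 0.0297]
tool_rot: [-0.0, 0.699, 0.715, -0.0]
contact_force: [0.2, -0.2, -1.1]
gripper_width: 0.377
grasp_force: 59.8
```

>>> step_hand --moves '[{"finger_gap":0.2,"z":0.016},{"finger_gap":0.2}]'

```text
time: 29.68
tool_pos: [0.4804, 0.1203, 0.0294]
tool_rot: [0.0, 0.699, 0.715, 0.0]
contact_force: [-0.8, -1.7, 2.8]
gripper_width: 0.376
grasp_force: 60.2
```

>>> step_hand --moves '[{"finger_gap":0.2,"z":0.016},{"finger_gap":0.2}]'

```text
time: 29.92
tool_pos: [0.4804, 0.1203, 0.0292]
tool_rot: [-0.0, 0.699, 0.715, -0.0]
contact_force: [-5.1, -1.4, 10.5]
gripper_width: 0.381
grasp_force: 61.0
```

To row units: -0.0015 m is -0.024.

>>> step_hand --moves '[{"finger_gap":0.2,"z":-0.024},{"finger_gap":0.2},{"finger_gap":0.6},{"finger_gap":0.8},{"finger_gap":0.8}]'

```text
time: 30.55
tool_pos: [0.4801, 0.1203, 0.0292]
tool_rot: [-0.0, 0.699, 0.715, -0.0]
contact_force: [0.9, -0.4, -0.2]
gripper_width: 0.8
grasp_force: 0.0
```

>>> step_hand --moves '[{"finger_gap":1,"z":-0.48},{"finger_gap":1,"z":-0.8},{"finger_gap":1,"z":-0.8}]'

```text
time: 30.92
tool_pos: [0.4797, 0.1203, 0.1603]
tool_rot: [-0.0, 0.699, 0.715, -0.0]
contact_force: [1.0, 0.9, 0.2]
gripper_width: 0.999
grasp_force: 0.0
```

>>> step_hand --moves '[{"finger_gap":1,"x":0.96,"y":-0.048},{"finger_gap":1,"x":0.96,"y":-0.064},{"finger_gap":1,"x":0.96,"y":-0.064},{"finger_gap":1,"x":0.96,"y":-0.064},{"finger_gap":1,"x":0.8,"y":-0.064}]'

```text
time: 31.55
tool_pos: [0.4541, 0.4121, 0.1593]
tool_rot: [0.0, 0.699, 0.715, 0.0]
contact_force: [0.2, 0.3, -0.3]
gripper_width: 0.999
grasp_force: 0.0
```

>>> step_hand --moves '[{"finger_gap":1,"wz":0.0239},{"finger_gap":1,"wz":0.0239},{"finger_gap":1,"wz":0.0207},{"finger_gap":1},{"finger_gap":1}]'

```text
time: 32.17
tool_pos: [0.4547, 0.4098, 0.1593]
tool_rot: [0.0, 0.835, 0.55, -0.0]
contact_force: [0.2, 0.3, 0.2]
gripper_width: 1.002
grasp_force: 0.0
```

```bash
python3 - <<'E'
from h import *
go(.4605,.4235,.022,-.40)
for n in("scene","top"):
    p,d=manip.grab_frame(n); P=cloud(n,d)
    for q,h in(("bus",.035),("engine",.015),("house",.045),("road",.00)):
        r=manip.outline_of(n,q)[:1]
        if r: F=P[r[0]['region']]; F=F[(F[:,2]>h)&(F[:,2]<.08)]; print(n,q,r[0]['conf'],rect(F[:,:2]),F[:,2].max().round(3))
E
```

```text
at [0.4547 0.4098 0.1593] local d [ 1.490e-02 -1.000e-04  1.373e-01] rv [ 0.      0.0001 -0.0059] j6 1.02
scene bus 0.82 (array([481.4, 121.5]), array([35.9, 87.4]), 1.9) 0.047
scene engine 0.96 (array([460.8, 423.4]), array([86.9, 35.3]), 66.6) 0.048
scene house 0.95 (array([604.9, 123. ]), array([90.8, 92.9]), 1.8) 0.075
scene road 0.6 (array([500.9,  -3.5]), array([123.7, 370.7]), 0.4) 0.072
top bus 0.59 (array([480.6, 120.2]), array([35.5, 81.4]), 1.6) 0.052
top engine 0.89 (array([460.2, 422.8]), array([85. , 34.8]), 66.6) 0.051
top house 0.59 (array([604.9, 123.2]), array([91.5, 89. ]), 2.0) 0.077
top road 0.67 (array([4.831e+02, 3.000e-01]), array([ 83.9, 365.1]), 1.3) 0.046
```

The manual's scale: shifts go in shares of 62.5 mm and turns go in shares of 2 pi rad. Converting my numbers, 0.045 m is 0.72, 0.02 m is 0.32.

>>> step_hand --moves '[{"finger_gap":1,"x":0.232,"z":0.48},{"finger_gap":1,"z":0.72},{"finger_gap":1,"z":0.32},{"finger_gap":1},{"finger_gap":1}]'

```text
time: 33.3
tool_pos: [0.4615, 0.4239, 0.0663]
tool_rot: [-0.0, 0.836, 0.549, 0.002]
contact_force: [-0.3, 1.5, -0.1]
gripper_width: 1.002
grasp_force: 0.0
```

>>> step_hand --moves '[{"finger_gap":1},{"finger_gap":1}]'

```text
time: 33.55
tool_pos: [0.4612, 0.4237, 0.0659]
tool_rot: [-0.0, 0.836, 0.549, 0.001]
contact_force: [0.2, 0.4, 0.3]
gripper_width: 0.999
grasp_force: 0.0
```

```bash
python3 -c "
from h import *
go(.4604,.4231,.0235,-.408)"
```

```text
at [0.4612 0.4237 0.0659] local d [-0.0009 -0.0006  0.0424] rv [ 0.0013 -0.0021  0.0004] j6 1.03
```

To row units: 0.018 m is 0.288, 0.006 m is 0.096, -0.002 rad / 6.2832 = -0.0003.

>>> step_hand --moves '[{"finger_gap":1,"x":-0.0144,"y":-0.0096,"z":0.288,"wx":0.0002,"wy":-0.0003},{"finger_gap":1,"z":0.288},{"finger_gap":1,"z":0.096},{"finger_gap":1},{"finger_gap":1}]'

```text
time: 34.17
tool_pos: [0.4599, 0.4228, 0.0227]
tool_rot: [0.0, 0.836, 0.549, -0.001]
contact_force: [-0.1, -0.5, 0.8]
gripper_width: 1.002
grasp_force: 0.0
```

>>> step_hand --moves '[{"finger_gap":0.2},{"finger_gap":0.2},{"finger_gap":0.2},{"finger_gap":0.2},{"finger_gap":0.2}]'

```text
time: 34.8
tool_pos: [0.46, 0.4229, 0.0231]
tool_rot: [0.0, 0.836, 0.549, -0.0]
contact_force: [-0.0, -1.0, 3.5]
gripper_width: 0.374
grasp_force: 60.0
```

>>> step_hand --moves '[{"finger_gap":0.2},{"finger_gap":0.2},{"finger_gap":0.2,"z":-0.48},{"finger_gap":0.2,"z":-0.8},{"finger_gap":0.2,"z":-0.64}]'

```text
time: 35.42
tool_pos: [0.4592, 0.4223, 0.1427]
tool_rot: [0.0, 0.836, 0.549, -0.002]
contact_force: [0.1, 0.1, -0.3]
gripper_width: 0.368
grasp_force: 59.7
```

>>> step_hand --moves '[{"finger_gap":0.2,"wz":-0.0239},{"finger_gap":0.2,"wz":-0.0239},{"finger_gap":0.2,"wz":-0.021},{"finger_gap":0.2},{"finger_gap":0.2}]'

```text
time: 36.05
tool_pos: [0.4593, 0.4224, 0.1415]
tool_rot: [-0.0, 0.699, 0.715, -0.002]
contact_force: [0.1, 0.1, -1.0]
gripper_width: 0.366
grasp_force: 59.7
```

>>> step_hand --moves '[{"finger_gap":0.2},{"finger_gap":0.2}]'

```text
time: 36.3
tool_pos: [0.4597, 0.4227, 0.1423]
tool_rot: [-0.0, 0.699, 0.715, -0.001]
contact_force: [0.3, -0.4, -0.7]
gripper_width: 0.371
grasp_force: 59.7
```

```bash
python3 -c "
from h import *
go(.4859,-.119,.14,.0236)
p,d=manip.grab_frame('scene'); P=cloud('scene',d)
r=manip.outline_of('scene','engine')[0]; F=P[r['region']]; t,_=tool(); F=F[np.hypot(*(F[:,:2]-t[:2]).T)<.06]; print(rect(F[:,:2]),F[:,2].min(),F[:,2].max(),F[:,1].min(),F[:,1].max())
"
```

```text
at [0.4597 0.4227 0.1423] local d [-0.5421  0.0132  0.003 ] rv [-0.0019  0.0013  0.0003] j6 0.6
(array([461.2, 424. ]), array([36.5, 85. ]), 2.4) 0.11974208525563784 0.1626684827398306 0.382061352580307 0.46674871500900206
```

To row units: -0.055 m is -0.88, -0.05 m is -0.8.

>>> step_hand --moves '[{"finger_gap":0.2,"x":-0.32,"y":0.008},{"finger_gap":0.2,"x":-0.8,"y":0.024},{"finger_gap":0.2,"x":-0.88,"y":0.024},{"finger_gap":0.2,"x":-0.88,"y":0.024},{"finger_gap":0.2,"x":-0.88,"y":0.024}]'

```text
time: 37.02
tool_pos: [0.4716, 0.1853, 0.1427]
tool_rot: [0.0, 0.699, 0.716, -0.001]
contact_force: [1.1, -1.1, -1.2]
gripper_width: 0.368
grasp_force: 59.7
```

>>> step_hand --moves '[{"finger_gap":0.2,"x":-0.88,"y":0.024},{"finger_gap":0.2,"x":-0.88,"y":0.024},{"finger_gap":0.2,"x":-0.88,"y":0.024},{"finger_gap":0.2,"x":-0.88,"y":0.016},{"finger_gap":0.2,"x":-0.8,"y":0.016}]'

```text
time: 37.65
tool_pos: [0.4842, -0.0844, 0.1432]
tool_rot: [0.0, 0.699, 0.715, -0.001]
contact_force: [0.6, 0.1, -1.4]
gripper_width: 0.369
grasp_force: 59.7
```

>>> step_hand --moves '[{"finger_gap":0.2,"x":-0.48},{"finger_gap":0.2,"x":-0.112},{"finger_gap":0.2},{"finger_gap":0.2},{"finger_gap":0.2}]'

```text
time: 38.28
tool_pos: [0.4859, -0.1179, 0.143]
tool_rot: [-0.0, 0.698, 0.716, -0.001]
contact_force: [0.6, 0.1, -1.6]
gripper_width: 0.37
grasp_force: 59.7
```

```bash
python3 -c "
from h import *
go(.4859,-.1195,.035,.0236)"
```

```text
at [ 0.4859 -0.1179  0.143 ] local d [-0.0015  0.0002  0.108 ] rv [-0.002   0.0011  0.0023] j6 -0.41
```

To row units: 0.05 m is 0.8, 0.03 m is 0.48, 0.0023 rad / 6.2832 = 0.0004.

>>> step_hand --moves '[{"finger_gap":0.2,"x":-0.024,"z":0.48,"wx":-0.0003,"wy":0.0002,"wz":0.0004},{"finger_gap":0.2,"z":0.8},{"finger_gap":0.2,"z":0.4},{"finger_gap":0.2,"z":0.08},{"finger_gap":0.2}]'

```text
time: 38.9
tool_pos: [0.4865, -0.1202, 0.0337]
tool_rot: [0.0, 0.699, 0.715, 0.0]
contact_force: [0.8, -0.2, -1.7]
gripper_width: 0.371
grasp_force: 59.7
```

>>> step_hand --moves '[{"finger_gap":0.2},{"finger_gap":0.2},{"finger_gap":0.2,"z":0.032},{"finger_gap":0.2}]'

```text
time: 39.4
tool_pos: [0.4859, -0.1204, 0.0311]
tool_rot: [0.0, 0.699, 0.715, -0.0]
contact_force: [0.3, -0.3, -1.6]
gripper_width: 0.366
grasp_force: 59.7
```

>>> step_hand --moves '[{"finger_gap":0.2,"z":0.032},{"finger_gap":0.2}]'

```text
time: 39.65
tool_pos: [0.4857, -0.1203, 0.0287]
tool_rot: [-0.0, 0.699, 0.715, -0.0]
contact_force: [-0.2, 0.8, -0.1]
gripper_width: 0.374
grasp_force: 59.7
```

To row units: 0.001 m is 0.016.

>>> step_hand --moves '[{"finger_gap":0.2,"z":0.016},{"finger_gap":0.2}]'

```text
time: 39.9
tool_pos: [0.4858, -0.1204, 0.0279]
tool_rot: [0.0, 0.699, 0.715, -0.0]
contact_force: [0.1, -0.2, -1.3]
gripper_width: 0.367
grasp_force: 59.7
```

>>> step_hand --moves '[{"finger_gap":0.2,"z":0.016},{"finger_gap":0.2}]'

```text
time: 40.15
tool_pos: [0.4861, -0.1204, 0.0271]
tool_rot: [0.0, 0.699, 0.715, -0.0]
contact_force: [-0.3, 0.9, -0.3]
gripper_width: 0.372
grasp_force: 59.8
```

>>> step_hand --moves '[{"finger_gap":0.2,"z":0.016},{"finger_gap":0.2}]'

```text
time: 40.4
tool_pos: [0.4861, -0.1204, 0.0271]
tool_rot: [-0.0, 0.699, 0.715, -0.0]
contact_force: [-3.1, 1.7, 6.3]
gripper_width: 0.37
grasp_force: 60.6
```

To row units: -0.001 m is -0.016.

>>> step_hand --moves '[{"finger_gap":0.2,"z":-0.016},{"finger_gap":0.2},{"finger_gap":0.6},{"finger_gap":0.8},{"finger_gap":0.8}]'

```text
time: 41.02
tool_pos: [0.4859, -0.1204, 0.0269]
tool_rot: [0.0, 0.699, 0.715, -0.0]
contact_force: [0.5, -0.4, 0.0]
gripper_width: 0.801
grasp_force: 0.0
```

>>> step_hand --moves '[{"finger_gap":1,"z":-0.48},{"finger_gap":1,"z":-0.8},{"finger_gap":1,"z":-0.88}]'

```text
time: 41.4
tool_pos: [0.4852, -0.1201, 0.1626]
tool_rot: [-0.001, 0.699, 0.715, -0.0]
contact_force: [0.6, -0.2, 0.6]
gripper_width: 1.003
grasp_force: 0.0
```

>>> step_hand --moves '[{"finger_gap":1,"x":0.48,"y":-0.16},{"finger_gap":1,"x":0.8,"y":-0.272},{"finger_gap":1,"x":0.8,"y":-0.272},{"finger_gap":1,"x":0.8,"y":-0.272},{"finger_gap":1,"x":0.8,"y":-0.272}]'

```text
time: 42.02
tool_pos: [0.4021, 0.1092, 0.1621]
tool_rot: [0.0, 0.699, 0.715, 0.0]
contact_force: [0.7, 0.9, 0.1]
gripper_width: 1.002
grasp_force: 0.0
```

>>> step_hand --moves '[{"finger_gap":1,"x":0.8,"y":-0.272},{"finger_gap":1,"x":0.8,"y":-0.272},{"finger_gap":1,"x":0.64,"y":-0.224},{"finger_gap":1,"x":0.32,"y":-0.128},{"finger_gap":1}]'

```text
time: 42.65
tool_pos: [0.3427, 0.2674, 0.1619]
tool_rot: [0.0, 0.698, 0.716, -0.0]
contact_force: [1.2, -0.9, -0.4]
gripper_width: 1.001
grasp_force: 0.0
```

>>> step_hand --moves '[{"finger_gap":1},{"finger_gap":1}]'

```text
time: 42.9
tool_pos: [0.3438, 0.2658, 0.1619]
tool_rot: [0.0, 0.7, 0.714, -0.0]
contact_force: [0.7, 0.1, -0.9]
gripper_width: 0.998
grasp_force: 0.0
```

```bash
python3 - <<'E'
from h import *
go(.353,.271,.045,.0236)
for n in("scene","top"):
    p,d=manip.grab_frame(n); P=cloud(n,d)
    for q,h in(("bus",.035),("engine",.02),("station",.055),("road",.00)):
        r=manip.outline_of(n,q)[:1]
        if r: F=P[r[0]['region']]; F=F[(F[:,2]>h)&(F[:,2]<.08)]; print(n,q,r[0]['conf'],rect(F[:,:2]),F[:,2].max().round(3))
    X=P.reshape(-1,3); X=X[np.hypot(*(X[:,:2]-[.354,.271]).T)<.04]
    for a,b in((.004,.012),(.025,.058),(.058,.075),(.075,.09)):
        F=X[(X[:,2]>a)&(X[:,2]<b)]
        if len(F)>5: print(n,a,len(F),rect(F[:,:2]),F.min(0).round(4),F.max(0).round(4))
    K,c,M=cam(n); z=(np.array([.353,.271,.06])-c)@M; u,v=(K@z/z[2])[:2].astype(int)
    cv2.imwrite(f"pics/{n}5.png",cv2.resize(p[max(v-65,0):v+65,u-60:u+60,::-1],(390,423)))
cv2.imwrite('pics/both5.png',np.hstack([cv2.imread(f'pics/{n}5.png') for n in('scene','top')]))
E
```

```text
at [0.3438 0.2658 0.1619] local d [0.0051 0.0093 0.1169] rv [ 0.0002  0.0005 -0.0031] j6 0.47
scene bus 0.59 (array([480.9, 121.9]), array([38. , 84.9]), 2.8) 0.047
scene engine 0.93 (array([ 486.9, -116.8]), array([87.2, 35.4]), 89.7) 0.052
scene station 0.72 (array([ 611.8, -116.3]), array([83.6, 88.8]), 0.9) 0.072
scene road 0.66 
[... 473 characters left out ...]
2676 0.0751] [0.3621 0.2802 0.0871]
top bus 0.61 (array([480.5, 120.1]), array([35.1, 81.1]), 1.3) 0.05
top station 0.78 (array([ 611. , -117.3]), array([83.7, 83.5]), 0.7) 0.076
top road 0.69 (array([ 4.831e+02, -1.000e-01]), array([ 84. , 360.6]), 1.3) 0.047
top 0.004 93 (array([356.8, 273.6]), array([71.5, 71.9]), 46.5) [0.3158 0.2368 0.004 ] [0.3906 0.3101 0.0117]
top 0.025 67 (array([351.1, 269.2]), array([28.5, 35.4]), 66.3) [0.3352 0.2547 0.0263] [0.3696 0.2878 0.0579]
top 0.058 152 (array([352.5, 272.1]), array([34. , 32.1]), 28.0) [0.3363 0.2557 0.0581] [0.3696 0.2903 0.0748]
top 0.075 58 (array([352.7, 272.2]), array([14.4, 17.4]), 1.1) [0.3454 0.2635 0.0752] [0.3599 0.2809 0.0898]
```

View pics/both5.png

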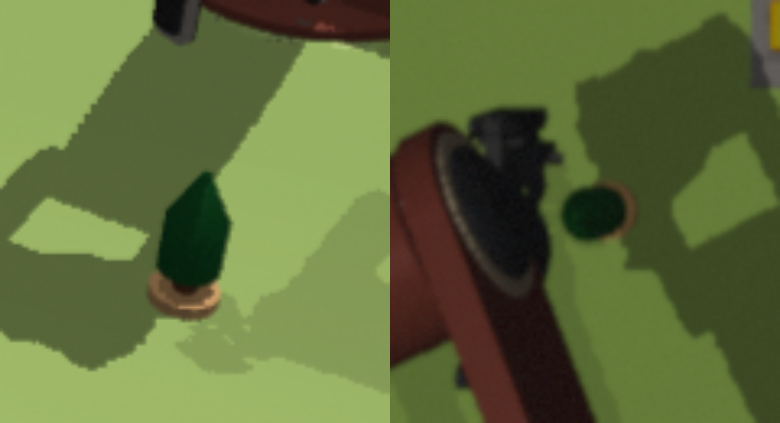

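The left crop shows the tree upright on its foot at about (185,290), and the top crop shows it clear of the gripper. I'm approaching the tree.

To row units: 0.02 m is 0.32, 0.0093 m is 0.1488, -0.003 rad / 6.2832 = -0.0005.

>>> step_hand --moves '[{"finger_gap":1,"x":0.104,"y":0.1488,"wz":-0.0005},{"finger_gap":1,"z":0.32},{"finger_gap":1},{"finger_gap":1},{"finger_gap":1}]'

```text
time: 44.02
tool_pos: [0.353, 0.2736, 0.1427]
tool_rot: [0.0, 0.698, 0.716, 0.001]
contact_force: [0.4, 0.4, 0.5]
gripper_width: 1.001
grasp_force: 0.0
```

```bash
python3 -c "
from h import *
go(.353,.2725,.043,.0236)"
```

```text
at [0.353  0.2736 0.1427] local d [-0.0011 -0.0001  0.0997] rv [ 0.0012 -0.0003  0.0016] j6 0.47
```

To row units: 0.04 m is 0.64, 0.03 m is 0.48, 0.001 rad / 6.2832 = 0.0002.

>>> step_hand --moves '[{"finger_gap":1,"x":-0.016,"z":0.48,"wx":0.0002},{"finger_gap":1,"z":0.64},{"finger_gap":1,"z":0.4},{"finger_gap":1,"z":0.08},{"finger_gap":1}]'

```text
time: 44.65
tool_pos: [0.353, 0.2726, 0.0428]
tool_rot: [-0.0, 0.698, 0.716, 0.0]
contact_force: [-0.0, -0.1, 0.3]
gripper_width: 0.998
grasp_force: 0.0
```

>>> step_hand --moves '[{"finger_gap":0.2},{"finger_gap":0.2},{"finger_gap":0.2},{"finger_gap":0.2},{"finger_gap":0.2}]'

```text
time: 45.28
tool_pos: [0.3534, 0.2728, 0.0432]
tool_rot: [0.0, 0.698, 0.716, 0.001]
contact_force: [0.8, 0.2, 6.3]
gripper_width: 0.388
grasp_force: 60.0
```

>>> step_hand --moves '[{"finger_gap":0.2},{"finger_gap":0.2},{"finger_gap":0.2,"z":-0.48},{"finger_gap":0.2,"z":-0.8},{"finger_gap":0.2,"z":-0.48}]'

```text
time: 45.9
tool_pos: [0.353, 0.2725, 0.154]
tool_rot: [0.0, 0.698, 0.716, 0.001]
contact_force: [0.5, -0.3, -0.3]
gripper_width: 0.387
grasp_force: 59.9
```

>>> step_hand --moves '[{"finger_gap":0.2},{"finger_gap":0.2},{"finger_gap":0.2}]'

```text
time: 46.28
tool_pos: [0.3514, 0.2716, 0.1496]
tool_rot: [-0.001, 0.698, 0.716, -0.002]
contact_force: [-0.7, -0.2, -0.7]
gripper_width: 0.383
grasp_force: 59.9
```

```bash
python3 - <<'E'
from h import *
go(.6032,.2088,.15,.0236); t,_=tool()
for n in("scene","top"):
    p,d=manip.grab_frame(n); P=cloud(n,d)
    X=P.reshape(-1,3); X=X[np.hypot(*(X[:,:2]-t[:2]).T)<.04]
    F=X[(X[:,2]>.09)&(X[:,2]<.12)]
    if len(F)>5: print(n,len(F),F.min(0).round(4),F.max(0).round(4))
E
```

```text
at [0.3514 0.2716 0.1496] local d [-0.0691  0.2502 -0.0013] rv [-0.0044  0.0021  0.0015] j6 0.47
scene 257 [0.331  0.2516 0.1051] [0.3716 0.2925 0.1197]
top 83 [0.3317 0.2519 0.1047] [0.3709 0.272  0.1192]
```

To row units: 0.047 m is 0.752, 0.045 m is 0.72.

>>> step_hand --moves '[{"finger_gap":0.2,"x":-0.096,"y":0.32},{"finger_gap":0.2,"x":-0.192,"y":0.72},{"finger_gap":0.2,"x":-0.208,"y":0.752},{"finger_gap":0.2,"x":-0.208,"y":0.752},{"finger_gap":0.2,"x":-0.192,"y":0.72}]'

```text
time: 47.0
tool_pos: [0.5606, 0.22, 0.1511]
tool_rot: [-0.0, 0.698, 0.716, -0.001]
contact_force: [0.2, -0.1, -0.4]
gripper_width: 0.384
grasp_force: 59.9
```

>>> step_hand --moves '[{"finger_gap":0.2,"x":-0.144,"y":0.528},{"finger_gap":0.2,"x":-0.064,"y":0.208},{"finger_gap":0.2},{"finger_gap":0.2},{"finger_gap":0.2}]'

```text
time: 47.62
tool_pos: [0.6033, 0.2101, 0.1518]
tool_rot: [-0.0, 0.698, 0.716, -0.0]
contact_force: [0.0, 0.8, -1.1]
gripper_width: 0.385
grasp_force: 60.0
```

```bash
python3 -c "
from h import *
go(.6032,.2088,.055,.0236)"
```

```text
at [0.6033 0.2101 0.1518] local d [-0.0012 -0.      0.0968] rv [-0.0011  0.0002  0.0025] j6 0.19
```

To row units: 0.04 m is 0.64, 0.03 m is 0.48, 0.0025 rad / 6.2832 = 0.0004.

>>> step_hand --moves '[{"finger_gap":0.2,"x":-0.0192,"z":0.48,"wx":-0.0002,"wz":0.0004},{"finger_gap":0.2,"z":0.64},{"finger_gap":0.2,"z":0.4},{"finger_gap":0.2,"z":0.08},{"finger_gap":0.2}]'

```text
time: 48.25
tool_pos: [0.6043, 0.2087, 0.0525]
tool_rot: [0.0, 0.699, 0.715, 0.0]
contact_force: [0.6, -0.8, 0.7]
gripper_width: 0.383
grasp_force: 59.9
```

>>> step_hand --moves '[{"finger_gap":0.2},{"finger_gap":0.2,"z":0.048},{"finger_gap":0.2},{"finger_gap":0.2}]'

```text
time: 48.75
tool_pos: [0.6043, 0.2083, 0.0488]
tool_rot: [0.0, 0.699, 0.715, 0.0]
contact_force: [0.6, 0.3, -1.4]
gripper_width: 0.385
grasp_force: 59.9
```

>>> step_hand --moves '[{"finger_gap":0.2,"z":0.032},{"finger_gap":0.2}]'

```text
time: 49.0
tool_pos: [0.604, 0.2083, 0.0464]
tool_rot: [-0.0, 0.699, 0.715, -0.0]
contact_force: [0.3, -0.3, 0.1]
gripper_width: 0.386
grasp_force: 59.9
```

>>> step_hand --moves '[{"finger_gap":0.2,"z":0.032},{"finger_gap":0.2}]'

```text
time: 49.25
tool_pos: [0.604, 0.2083, 0.0444]
tool_rot: [-0.0, 0.699, 0.715, -0.0]
contact_force: [-0.4, -0.7, -1.2]
gripper_width: 0.387
grasp_force: 59.9
```

To row units: 0.001 m is 0.016.

>>> step_hand --moves '[{"finger_gap":0.2,"z":0.016},{"finger_gap":0.2}]'

```text
time: 49.5
tool_pos: [0.6042, 0.2083, 0.0436]
tool_rot: [0.0, 0.699, 0.715, -0.0]
contact_force: [0.4, 0.6, -1.1]
gripper_width: 0.388
grasp_force: 59.9
```

>>> step_hand --moves '[{"finger_gap":0.2,"z":0.016},{"finger_gap":0.2}]'

```text
time: 49.75
tool_pos: [0.6044, 0.2084, 0.0432]
tool_rot: [0.0, 0.699, 0.715, -0.0]
contact_force: [-2.2, -0.8, 2.9]
gripper_width: 0.382
grasp_force: 60.3
```

>>> step_hand --moves '[{"finger_gap":0.2,"z":0.008},{"finger_gap":0.2}]'

```text
time: 50.0
tool_pos: [0.6045, 0.2084, 0.0433]
tool_rot: [0.0, 0.699, 0.715, -0.0]
contact_force: [-2.8, -0.6, 5.9]
gripper_width: 0.386
grasp_force: 60.6
```

Contact. I'll release, retreat and check everything.

To row units: -0.001 m is -0.016.

>>> step_hand --moves '[{"finger_gap":0.2,"z":-0.016},{"finger_gap":0.2},{"finger_gap":0.6},{"finger_gap":0.8},{"finger_gap":0.8}]'

```text
time: 50.62
tool_pos: [0.6041, 0.2083, 0.043]
tool_rot: [0.0, 0.699, 0.715, -0.0]
contact_force: [-0.7, 0.1, 0.1]
gripper_width: 0.798
grasp_force: 0.0
```

>>> step_hand --moves '[{"finger_gap":0.9,"z":-0.48},{"finger_gap":1,"z":-0.8},{"finger_gap":1,"z":-0.88},{"finger_gap":1,"z":-0.64}]'

```text
time: 51.12
tool_pos: [0.6049, 0.2086, 0.2214]
tool_rot: [0.001, 0.699, 0.715, 0.001]
contact_force: [0.3, 0.2, 0.0]
gripper_width: 1.003
grasp_force: 0.0
```

>>> step_hand --moves '[{"finger_gap":1,"x":0.8,"y":-0.32},{"finger_gap":1,"x":0.96,"y":-0.32},{"finger_gap":1,"x":0.96,"y":-0.32},{"finger_gap":1,"x":0.96,"y":-0.32},{"finger_gap":1,"x":0.8,"y":-0.32}]'

```text
time: 51.75
tool_pos: [0.4976, 0.486, 0.218]
tool_rot: [0.0, 0.699, 0.715, 0.0]
contact_force: [-0.1, 0.5, -0.1]
gripper_width: 0.999
grasp_force: 0.0
```

>>> step_hand --moves '[{"finger_gap":1,"y":-0.64},{"finger_gap":1,"y":-0.64},{"finger_gap":1,"y":-0.48},{"finger_gap":1},{"finger_gap":1}]'

```text
time: 52.38
tool_pos: [0.3892, 0.4815, 0.2182]
tool_rot: [0.0, 0.699, 0.715, 0.0]
contact_force: [0.4, 0.0, 0.6]
gripper_width: 0.996
grasp_force: 0.0
```

```bash
python3 - <<'E'
from h import *
for n in("scene","top"):
    p,d=manip.grab_frame(n); P=cloud(n,d); X=P.reshape(-1,3)
    for q,h in(("bus",.035),("engine",.02),("station",.06),("house",.045),("road",.0)):
        r=manip.outline_of(n,q)[:1]
        if r: F=P[r[0]['region']]; F=F[(F[:,2]>h)&(F[:,2]<.08)]; print(n,q,r[0]['conf'],rect(F[:,:2]),F[:,2].max().round(3))
    for nm,c,rad,a,b in(("foot",(.6035,.209),.03,.005,.012),("foliage",(.6035,.209),.03,.025,.07),("tip",(.6035,.209),.03,.072,.09),("brim",(.6084,.004),.032,.055,.085),("fin",(.6084,.004),.03,.098,.13),("engine",(.486,-.119),.055,.014,.06)):
        F=X[(np.hypot(*(X[:,:2]-c).T)<rad)&(X[:,2]>a)&(X[:,2]<b)]
        if len(F)>5: print(n,nm,len(F),rect(F[:,:2]),F.min(0).round(4),F.max(0).round(4))
    cv2.imwrite(f"pics/{n}6.png",p[:,:,::-1])
    cv2.imwrite(f"pics/c{n}6.png",cv2.resize(p[130:400,180:540,::-1] if n=="scene" else p[110:340,160:460,::-1],(780,585)))
E
```

```text
scene bus 0.61 (array([481.2, 120.8]), array([36.3, 84.9]), 2.7) 0.047
scene engine 0.7 (array([ 486.1, -116.8]), array([36.3, 87.2]), 2.0) 0.051
scene station 0.7 (array([ 611.8, -115.2]), array([84.2, 88.7]), 1.8) 0.072
scene house 0.9 (array([604.7, 137. ]), array([ 92.1, 121.8]), 0.4) 0.075
scene road 0.65 (array([482.9,   1.3]), array([ 83. , 360.5]), 1.4) 0.045
scene foot 180 (array([605.4, 212.6]), array([30.5, 38.4]), 67.5) [0.5827 0.1924 0.0051] [0.6241 0.228  0.0118]
scene fol
[... 904 characters left out ...]
y([ 79.7, 360.4]), 1.3) 0.043
top foot 54 (array([600.1, 201.2]), array([24.7, 43.7]), 46.1) [0.5838 0.1803 0.0051] [0.6208 0.2253 0.0115]
top foliage 179 (array([603. , 208.5]), array([35.1, 34.4]), 48.0) [0.5856 0.1902 0.0251] [0.6207 0.2256 0.07  ]
top tip 66 (array([603.2, 208.1]), array([17.5, 19.5]), 0.6) [0.5944 0.1983 0.0722] [0.612  0.2179 0.0897]
top brim 294 (array([609.6,   3.1]), array([53.7, 50. ]), 1.4) [ 0.5828 -0.0221  0.0612] [0.6364 0.0283 0.085 ]
top fin 61 (array([609.5,   2.7]), array([14.5, 16. ]), 60.9) [ 0.6014 -0.0038  0.0992] [0.6178 0.011  0.1246]
top engine 649 (array([ 484.7, -118.2]), array([34.4, 83.5]), 1.3) [ 0.4669 -0.1599  0.014 ] [ 0.5024 -0.0763  0.0545]
```

View pics/cscene6.png

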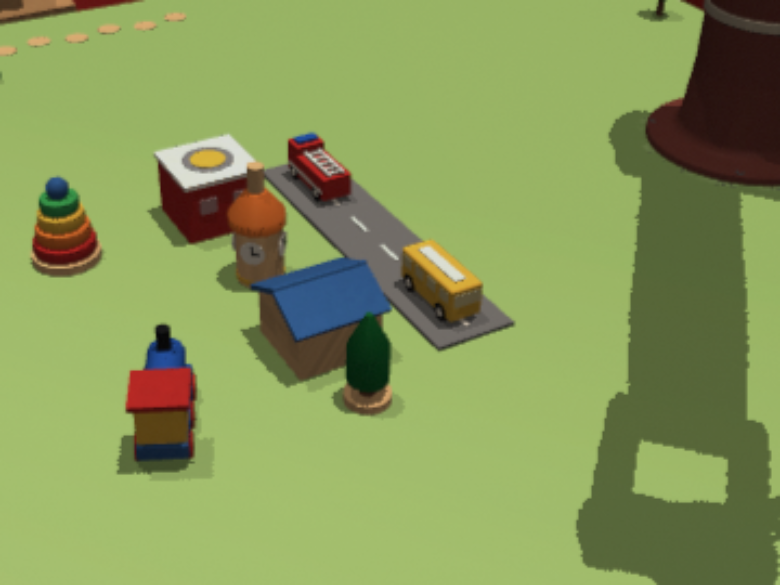

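View pics/ctop6.png

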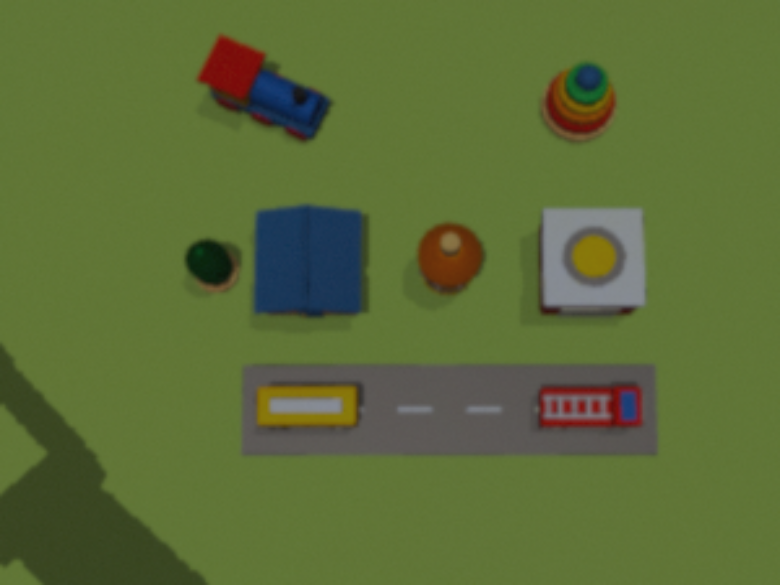

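Both views show the whole street in place and upright: the tower with its roof is midway, the bus and engine are centred on the road, and the tree is beside the house. The stacker and train look untouched. Measured offsets are within about 2 mm.

```bash
python3 -c "
from plant import manip
print(manip.job_done())"
```

```text
the job is handed in; nothing more can be done
None
```

The toy street is set up as asked and handed in at about 53 s: the last camera check put every piece within about 2 mm of its target and upright, nothing was held, and the ring stacker and train looked undisturbed.

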